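# Hang the three drip trays nested on one hook, largest first

### The job

Hang the three aluminium trays by their handle loops on the one brass hook, one at a time, the largest first and pushed well back, then the medium, then the small, each with its open side towards the hook's tip, so that each smaller tray sits nested in the hollow of the one behind it. Leave them hanging still, straight and level, without toppling a tray or shifting any of the other things on the counter.

Things in the scene. Friction and masses are not known exactly. Their poses are not given: they have to be found in the camera images.
- tray_large: Largest aluminium tray, standing on edge, 150 wide (y), 120 high (z), 32 deep (x), 4 mm walls. Hollow side faces its -x (open rim x = -23, back x = +9), at the start roughly towards the robot. The top wall has a 72 wide gap for a nested tray's handle. Its loop handle: see the eye. About 300 g, +/-30 %. Origin: lower edge, mid-width, below the loop.
- tray_medium: Medium aluminium tray, standing on edge, 120 wide (y), 92 high (z), 32 deep (x), 4 mm walls. Hollow side faces its -x (open rim x = -23, back x = +9), at the start roughly towards the robot. The top wall has a 72 wide gap for a nested tray's handle. Its loop handle: see the eye. About 210 g, +/-30 %. Origin: lower edge, mid-width, below the loop.
- tray_small: Smallest aluminium tray, standing on edge, 90 wide (y), 64 high (z), 32 deep (x), 4 mm walls. Hollow side faces its -x (open rim x = -23, back x = +9), at the start roughly towards the robot. The top wall has a 72 wide gap for a nested tray's handle. Its loop handle: see the eye. About 140 g, +/-30 %. Origin: lower edge, mid-width, below the loop.
- tray_large_eye (a point): Middle of the underside of the loop's cross-bar of tray_large, 162 mm above the lower edge; axes as the tray's. Upright strap loop in the tray's y-z plane: 40 wide outside, 26 inside (y), 9 thick (x -4 to +5), cross-bar a round rod 8 across, legs 7 wide; the top 50 above the tray's top edge. The loop is open down to that edge.
- tray_medium_eye (a point): Middle of the underside of the loop's cross-bar of tray_medium, 148 mm above the lower edge; axes as the tray's. Upright strap loop in the tray's y-z plane: 46 wide outside, 32 inside (y), 9 thick (x -4 to +5), cross-bar a round rod 8 across, legs 7 wide; the top 64 above the tray's top edge. The loop is open down to that edge.
- tray_small_eye (a point): Middle of the underside of the loop's cross-bar of tray_small, 134 mm above the lower edge; axes as the tray's. Upright strap loop in the tray's y-z plane: 52 wide outside, 38 inside (y), 9 thick (x -4 to +5), cross-bar a round rod 8 across, legs 7 wide; the top 78 above the tray's top edge. The loop is open down to that edge.
- hook: Fixed hook stand: white foot 140 x 110 x 12, brass post 16 x 20, and at its top a flat brass arm 12 wide, 6 thick, along its own -x (roughly towards the robot). Arm's top face level at z = 205 from the post's front (x = 0) to x = -95; then the tip slopes up to x = -114, z = 219. Nothing stands higher. Origin on the counter under the post's front face.
- hook_root (a point): Top face of the hook's arm where it meets the post's front face (hook x = 0, z = 205); axes as the hook's.
- milk_bottle: White plastic milk bottle, 76 across, 195 high, loose; origin at the centre of its underside. Leave alone.
- glass_jar: Glass jar with steel lid, 60 across, 85 high, loose; origin under its centre. Leave alone.
- tin_can: Tin can with a green label, 68 across, 100 high, loose; origin under its centre. Leave alone.
- cap_a: Blue bottle cap, 38 across, 14 high, lying loose; origin under its centre. Leave alone.
- cap_b: Red bottle cap, 32 across, 12 high, lying loose; origin under its centre. Leave alone.
There are look-alikes about, which are no part of the job. What is shaped like the tray_medium but pink is not meant.

How it is judged:
By the outcome, as a careful person would: the job done as asked, in the order asked, and still so for the second after the job is handed in, with the robot touching nothing.
It also fails if it takes over 72 s, if anything falls off the work surface, if the arm or the gripper's body presses on something with over 40 N, if the wrist force passes 120 N, or if a joint passes its speed limit or range.

### The arm

A 6-joint arm with a two-finger parallel gripper is mounted at the origin on the work surface. World frame = base frame: x ahead of the robot, y to its left, z up, the work surface at z = 0. Lengths are in m, angles in rad, forces in N, time in s.
With the tool pointing down it reaches from about 0.35 to 0.975 m from the base axis. Payload 4.9 kg.
Tool frame: the origin (TCP) lies at the very end of the fingers, on their centre line; the grasp point (between the pads) lies 19 mm behind it (manip.grasp_offset is the distance from the TCP to the grasp point, in m); z points along the fingers, y is the line along which they close (so a half turn about z gives the same grasp; the last joint's range is limited). The gripper opens to 85 mm and grips with 20 to 120 N. Pads are 22 mm wide; open, the fingers measure 114 mm over their backs; the gripper's body (76 mm by 85 mm) begins 54 mm behind the grasp point. The pads swing forward as they close: fully open they stand 13 mm farther back than shut.
Start: joints at [1.097, 0.053, 1.613, -0, 1.476, -0.119], TCP at [0.217, 0.586, 0.231] pointing down, gripper open.
Joint ranges: [-3.01, 3.01], [-1.01, 2.22], [0.06, 2.58], [-1.02, 4.17], [0.09, 2.62], [-3.14, 3.14]. Speed limits (rad/s): [2.57, 2.57, 3.14, 3.14, 3.14, 3.14].

### API

Orientations are given as a unit quaternion [w, x, y, z].
In Python, from plant import manip, eyes, job_done, models gives the robot as it stands.
- The arm moves only by the tool servo_tool, never from a script. Its argument "motion" is one flat list of numbers, 5 for each row, row after row: the opening, from -1 (shut) to 1 (fully open), then the shift along the tool's x, y, z normalised to -1 to 1, where 1 is 120 mm, then the turn about the tool's z normalised to -1 to 1, where 1 is 45 degrees. A call has 1 to 5 rows; each row is the pose to reach, as a shift and turn from the pose commanded when the call began, along the tool's axes at that moment; what a row does not reach only later rows make up. A row lasts 1/8 s, in which the tool goes at most 62.5 mm and 10.7 degrees, less where a joint would pass 70% of its speed; a pose out of reach is approached as far as the arm can. A call with a number of a shift or a turn outside -1 to 1 is refused whole. A call with a gripper value outside its range is refused whole. The fingers move at their own pace and stop on an object; the grip force is fixed at half the most. Time passes only in rows, so rows that repeat a pose let the fingers close. It gives the time, the measured TCP pose, the force, the opening and the grip force at its end, in the units of the state.
- manip.state(): the state, without advancing time (a new reading comes with each control period).
- eyes.grab_frame(name): name is "scene" or "top"; returns (picture, depth): 400x640x3 uint8, red, green, blue; 400x640 float32, m along the optical axis (not along the pixel's ray), 0 where there is no reading.
- eyes.camera_params(name): a dict with "fov_y" (degrees; the focal length in pixels is half the picture's height over the tangent of half this angle, whatever the lens; pixels are square), "cx", "cy" (the principal point, pixels), "pose" (4x4, takes a point from camera to world coordinates). Camera axes: x right, y up, looking along -z (the intrinsics and any distortion apply to the point x, -y, -z); pixel columns grow to the right and rows downward; lengths in m; the calibration is good to about 2 mm. A picture is of the moment at which its call begins. camera_params takes no time and is no camera call.
- job_done(): hands the job in; it is judged then, once.
Trained networks look in the newest picture that a camera, given by its name, has taken for a name from the list of things; names that differ only in an ending like _2 or _b are one class to them, and where a whole thing is asked for, a point or a joint stands for the part that bears it (a point fixed in the world has none). Each returns a list of dicts, best first, with "p" (0 to 1); they miss things now and then, are a little off and sometimes report something else, mostly with a low value. They report only what shows in the picture. A call takes as long as a camera call. They do not tell look-alikes from the thing itself.
- models.regions_of(camera, label): "mask" (400x640 bool, what is visible of it) and "pixel" ([column, row] in pixels, amid what is visible of it).
The state is a dict: "time": time; "joint_pos": joint angles; "joint_vel": joint speeds; "joint_efforts": joint torques, N m; "tool_pos": TCP position; "tool_rot": TCP orientation; "contact_force": force on the tool from outside, world axes, zero at the start; "ft_torque": the same for the moment, N m; "gripper_width": opening from 0.0 (shut) to 1.0 (fully open); "grasp_force": force on a finger pad.
Only numpy, scipy, OpenCV 4.12 (cv2) and the standard library are available. Lean on these libraries where they do the work, as an engineer would, in place of code of your own. Each camera call takes 0.05 s, during which the arm holds its last target. There are 200 camera calls.

## Working session

There is one attempt and no reset: what is moved stays moved. The work goes in short steps, Python scripts to look and compute and a tool call to move; the robot and the scene stay as the last step left them, time stands still between calls to the robot, and variables do not carry over. Pictures are saved under pics/ and viewed, at most 10 in all, crops included, and the job is handed in when it is done.

Besides the shell and the picture viewer there is one more tool, called after "Emit:" as a command line: name --argument value ..., lists and objects as JSON in quotes. servo_tool: Moves the arm, as the interface text tells. Its arguments: {"type":"object","properties":{"motion":{"type":"array","items":{"type":"number","minimum":-1,"maximum":1}}},"required":["motion"]}

```bash
ls; mkdir -p pics
cat > h.py <<'E'
import numpy as np, cv2
from plant import manip, eyes, job_done, models
def cloud(cam,depth):
    p=eyes.camera_params(cam); f=200/np.tan(np.radians(p["fov_y"])/2)
    v,u=np.mgrid[0:400,0:640]
    c=np.stack([(u-p["cx"])/f*depth,-(v-p["cy"])/f*depth,-depth],-1)
    P=np.array(p["pose"]); return c@P[:3,:3].T+P[:3,3]
E
python3 - <<'E'
from h import *
ims=[]
for c in("scene","top"):
    im,d=eyes.grab_frame(c); cv2.imwrite(f"pics/{c}0.png",im[:,:,::-1]); W=cloud(c,d); np.save(c+"W.npy",W); 
    p=eyes.camera_params(c); print(c,p["fov_y"],p["cx"],p["cy"],{k for k in p},np.round(p["pose"],3).tolist())
    for l in("tray_large","tray_medium","tray_small","hook","milk_bottle","glass_jar","tin_can","cap_a"):
        for r in models.regions_of(c,l):
            m=r["mask"]&(d>0); q=W[m]
            if len(q): print(l,round(r["p"],2),np.round(r["pixel"]),m.sum(),"lo",np.percentile(q,3,0).round(3),"hi",np.percentile(q,97,0).round(3))
print(manip.state())
E
```

```text
pics
scene 50.09605735133141 318.19479431733873 201.71635824961382 {'cx', 'cy', 'fov_y', 'pose'} [[0.671, -0.556, 0.491, 1.059], [0.742, 0.498, -0.45, -0.362], [0.006, 0.666, 0.746, 1.039], [0.0, 0.0, 0.0, 1.0]]
tray_large 0.61 [294. 275.] 1621 lo [ 0.552 -0.064  0.003] hi [0.598 0.082 0.162]
tray_medium 0.79 [356. 184.] 772 lo [0.372 0.305 0.   ] hi [0.458 0.439 0.149]
tray_medium 0.79 [393. 242.] 1029 lo [0.62  0.242 0.002] hi [0.732 0.317 0.15 ]
tray_medium 0.72 [310. 148.] 1021 lo [0.189 0.33  0.002] hi [0.246 0.445 0.15 ]
tray_medium 0.7 [359. 144.] 961 lo [0.26  0.476 0.001] hi [0.375 0.535 0.15 ]
tray_small 0.91 [335. 229.] 411 lo [0.484 0.155 0.004] hi [0.558 0.233 0.142]
tray_small 0.27 [297. 274.] 1537 lo [ 0.553 -0.064  0.006] hi [0.598 0.081 0.163]
hook 0.71 [195. 348.] 3164 lo [ 0.495 -0.353  0.007] hi [ 0.624 -0.217  0.208]
hook 0.2 [354. 186.] 820 lo [ 0.361  0.305 -0.   ] hi [0.458 0.455 0.153]
milk_bottle 0.98 [299. 346.] 1587 lo [ 0.709 -0.152  0.012] hi [ 0.764 -0.092  0.197]
milk_bottle 0.28 [390. 205.] 475 lo [0.553 0.364 0.014] hi [0.602 0.41  0.088]
glass_jar 0
[... 1562 characters left out ...]
joint_pos': array([ 1.09698505e+00,  5.26913567e-02,  1.61289882e+00, -2.87118938e-05,
        1.47600043e+00, -1.19015104e-01]), 'joint_vel': array([-0.00117588,  0.00086804, -0.00050253,  0.00048777,  0.00126992,
        0.00050357]), 'joint_efforts': array([-1.07609319e-04, -3.93653619e+01, -3.70478761e+01, -4.76361674e-05,
        1.80846791e-04,  1.24066432e-06]), 'tool_pos': array([0.21713167, 0.58605011, 0.23130964]), 'tool_rot': array([ 1.39662818e-05,  1.76467755e-01,  9.84306421e-01, -3.19857328e-06]), 'contact_force': array([ 0.6676716 , -0.27598885, -0.28634406]), 'ft_torque': array([-0.04646778, -0.00133172,  0.04364639]), 'grasp_force': 0.0, 'gripper_width': 0.9992978082295605}
```

View pics/scene0.png

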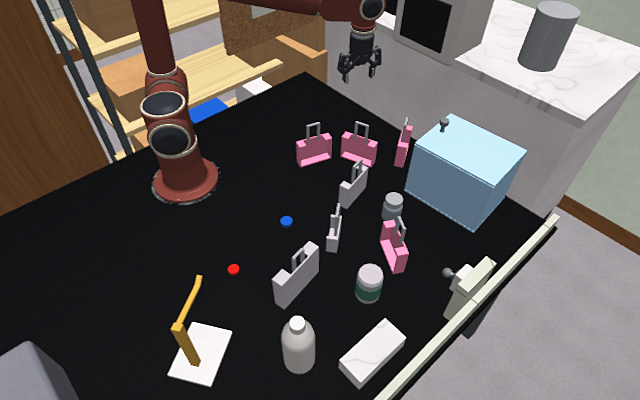

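View pics/top0.png

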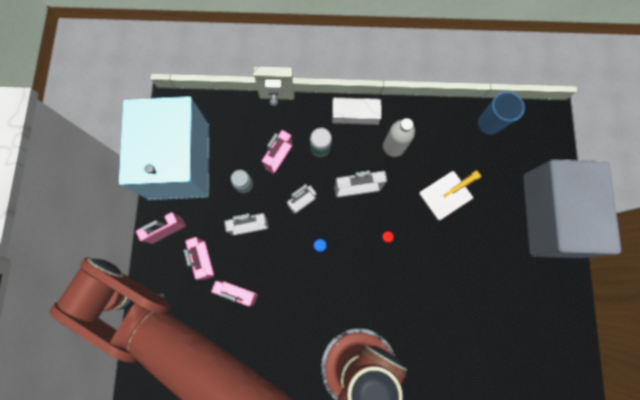

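The pictures show three grey trays: large at scene (294,275) / top (359,183), medium at scene (354,184) / top (246,223), small at scene (335,229) / top (302,196). There are also four pink medium look-alikes, at top (160,229), (199,258), (234,293) and (277,151). The grey medium at top (246,223) is the one meant, because it is aluminium and not pink. The hook post's top is at top (478,176) and its tip at (446,195).

```bash
cat >> h.py <<'E'
from scipy.optimize import least_squares
S={"large":(150,120,40,26,50),"medium":(120,92,46,32,64),"small":(90,64,52,38,78)}
def boxes(n):
    if n=="hook":
        B=[(-95,0,-6,6,199,205),(0,16,-10,10,12,205)]
        B+=[(-95-4.75*(i+1),-95-4.75*i,-6,6,199+3.5*i,207+3.5*i) for i in range(4)]
    else:
        w,h,o,i,t=S[n]; w/=2; o/=2; i/=2
        B=[(5,9,-w,w,0,h),(-23,9,-w,w,0,4),(-23,9,-w,-w+4,0,h),(-23,9,w-4,w,0,h),
           (-23,9,-w,-36,h-4,h),(-23,9,36,w,h-4,h),(-4,5,-o,-i,h,h+t),(-4,5,i,o,h,h+t),(-4,4,-o,o,h+t-8,h+t)]
    B=np.array(B)/1000.; return B[:,::2],B[:,1::2]
def fit(n,P,x0,free_z=False):
    lo,hi=boxes(n); c,hs=(lo+hi)/2,(hi-lo)/2
    def res(p):
        C,s=np.cos(p[2]),np.sin(p[2]); d=P-[p[0],p[1],p[3] if free_z else 0]
        q=np.stack([C*d[:,0]+s*d[:,1],-s*d[:,0]+C*d[:,1],d[:,2]],-1)
        e=np.abs(q[:,None]-c)-hs
        return np.abs((np.linalg.norm(np.maximum(e,0),axis=-1)+np.minimum(e.max(-1),0)).min(1))
    best=min((least_squares(res,list(x0[:2])+[x0[2]+dy]+[0]*free_z,loss="soft_l1",f_scale=.002,x_scale=[.01,.01,.1]+[.01]*free_z) for dy in(-.5,-.25,0,.25,.5)),key=lambda r:r.cost)
    return best.x, np.median(res(best.x))
def obs(cam,label,near,r=.09):
    im,d=eyes.grab_frame(cam); W=cloud(cam,d)
    for g in models.regions_of(cam,label):
        m=cv2.erode(g["mask"].astype(np.uint8),np.ones((2,2)))>0; m&=d>0
        if m.sum()>30 and np.linalg.norm(np.median(W[m],0)[:2]-near)<r: return W[m],im
    return None,im
E
cat > m.py <<'E'
from h import *
N={"large":(.575,.01),"medium":(.415,.37),"small":(.52,.19),"hook":(.55,-.28)}
for n,x in N.items():
    Ps=[]
    for c in("scene","top"):
        P,im=obs(c,n if n=="hook" else "tray_"+n,np.array(x))
        if P is None: print(n,c,"missed"); continue
        P=P[(P[:,2]>(.03 if n=="hook" else .01))&(np.linalg.norm(P[:,:2]-x,axis=1)<.13)]
        if n=="hook" : 
            print("tops",P[P[:,2]>.195].min(0).round(3),P[P[:,2]>.195].max(0).round(3))
        f=fit(n,P,(*x,np.arctan2(x[1],x[0]) ),False); print(n,c,len(P),f[0].round(4),round(f[1],4)); Ps.append(P)
    f=fit(n,np.vstack(Ps),(*x,np.arctan2(x[1],x[0]))); print(n,"both",f[0].round(4),round(f[1],4))
t=im[120:270,140:400]; cv2.imwrite("pics/crop.png",cv2.resize(t,None,fx=3,fy=3)[:,:,::-1])
E
python3 m.py
```

```text
large scene 1342 [0.5776 0.0087 0.1819] 0.0006
large top 519 [0.5729 0.0092 0.1757] 0.0006
large both [0.5768 0.0126 0.1815] 0.0006
medium scene 659 [0.4368 0.3676 0.2259] 0.0007
medium top 310 [0.4366 0.366  0.2227] 0.0006
medium both [0.4369 0.3665 0.227 ] 0.0008
small scene 277 [0.5248 0.1995 0.6972] 0.0008
small top 197 [0.5249 0.1982 0.6684] 0.0005
small both [0.5246 0.1989 0.6767] 0.0009
hook scene missed
hook top missedTraceback (most recent call last):
  File "m.py", line 12, in <module>
    f=fit(n,np.vstack(Ps),(*x,np.arctan2(x[1],x[0]))); print(n,"both",f[0].round(4),round(f[1],4))
            ~~~~~~~~~^^^^
    return _nx.concatenate(arrs, 0, dtype=dtype, casting=casting)
           ~~~~~~~~~~~~~~~^^^^^^^^^^^^^^^^^^^^^^^^^^^^^^^^^^^^^^^
ValueError: need at least one array to concatenate
```

```bash
cat > hk.py <<'E'
from h import *
x=np.array([.56,-.28]); Ps=[]
for c in("scene","top"):
    im,d=eyes.grab_frame(c); W=cloud(c,d); h=cv2.cvtColor(im,cv2.COLOR_RGB2HSV)
    m=(h[...,0]>12)&(h[...,0]<35)&(h[...,1]>120)&(h[...,2]>60)&(d>0)&(W[...,2]>.03)&(np.linalg.norm(W[...,:2]-x,axis=-1)<.2)
    P=W[m]; t=P[P[:,2]>.19]; print(c,len(P),len(t),"arm ends",t[t[:,2].argmax()].round(3),t.min(0).round(3),t.max(0).round(3))
    cv2.imwrite(f"pics/crop_{c}.png",cv2.resize(im[120:270,140:400],None,fx=3,fy=3)[:,:,::-1])
    post=np.median(P[P[:,2]<.15],0); tip=t[t[:,2].argmax()]; print("post",post.round(3))
    x0=(post[0],post[1],np.arctan2(post[1]-tip[1],post[0]-tip[0])); Ps.append(P)
    f=fit("hook",P,x0,True); print(c,f[0].round(4),round(f[1],4))
f=fit("hook",np.vstack(Ps),x0,True); print(f[0].round(4),round(f[1],4))
E
python3 hk.py
```

```text
scene 817 442 arm ends [ 0.506 -0.215  0.22 ] [ 0.502 -0.321  0.19 ] [ 0.585 -0.206  0.22 ]
post [ 0.579 -0.312  0.096]
scene [ 0.5674 -0.3026 -0.9767  0.0015] 0.0005
top 203 171 arm ends [ 0.504 -0.211  0.217] [ 0.504 -0.322  0.193] [ 0.582 -0.211  0.217]
post [ 0.562 -0.308  0.13 ]
top [ 0.5676 -0.3044 -0.9757 -0.    ] 0.0009
[ 0.5674 -0.3027 -0.9757  0.0014] 0.0006
```

View pics/crop_top.png

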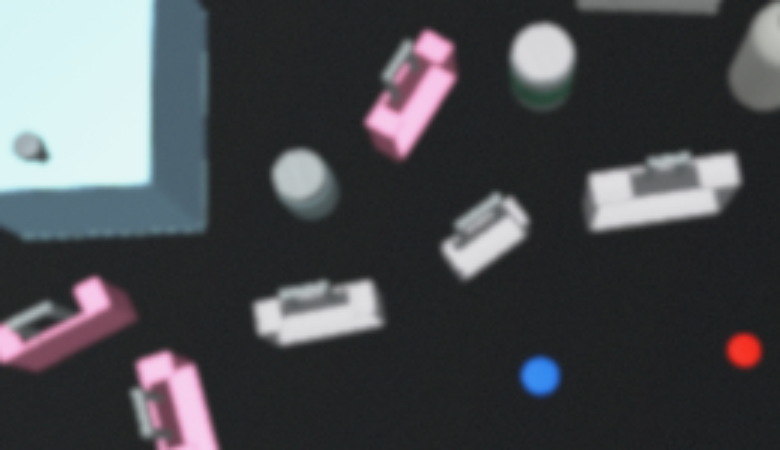

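The crop confirms it: the grey medium is at crop (315,312), the small at (485,235), the large at (665,190), and the others are pink. I'm moving above the large tray.

Emit:
servo_tool --motion '[1,-0.895,-0.693,0,0,1,-0.895,-0.693,0,0,1,-0.895,-0.693,0,0]'

```text
time: 2.17
tool_pos: [0.2904, 0.4685, 0.2313]
tool_rot: [0.0, 0.178, 0.984, -0.0]
contact_force: [-1.0, 0.2, -0.2]
gripper_width: 0.999
grasp_force: 0.0
```

Emit:
servo_tool --motion '[1,-0.895,-0.693,0,0,1,-0.895,-0.693,0,0,1,-0.895,-0.693,0,0]'

```text
time: 2.55
tool_pos: [0.3621, 0.3537, 0.2316]
tool_rot: [0.0, 0.178, 0.984, 0.0]
contact_force: [-0.5, 0.1, 0.2]
gripper_width: 1.001
grasp_force: 0.0
```

Emit:
servo_tool --motion '[1,-0.895,-0.693,0,0,1,-0.895,-0.693,0,0,1,-0.895,-0.693,0,0]'

```text
time: 2.92
tool_pos: [0.4338, 0.2388, 0.2315]
tool_rot: [0.0, 0.178, 0.984, 0.0]
contact_force: [-0.1, 0.5, -0.2]
gripper_width: 1.002
grasp_force: 0.0
```

Emit:
servo_tool --motion '[1,-0.895,-0.693,0,0,1,-0.895,-0.693,0,0,1,-0.895,-0.693,0,0]'

```text
time: 3.3
tool_pos: [0.5056, 0.124, 0.2313]
tool_rot: [-0.0, 0.178, 0.984, 0.0]
contact_force: [0.2, 1.2, -0.5]
gripper_width: 1.0
grasp_force: 0.0
```

Emit:
servo_tool --motion '[1,-0.895,-0.693,0,-0.68,1,-0.895,-0.693,0,-0.68,1,-0.895,-0.693,0,-0.68,1,-0.895,-0.693,0,-0.68]'

```text
time: 3.8
tool_pos: [0.5765, 0.0108, 0.231]
tool_rot: [-0.0, -0.089, 0.996, 0.001]
contact_force: [1.2, 0.0, -0.7]
gripper_width: 1.0
grasp_force: 0.0
```

```bash
cat >> h.py <<'E'
def to(x,y,z,gdeg):
    s=manip.state(); w,a,b,c=s["tool_rot"]; from scipy.spatial.transform import Rotation as R
    M=R.from_quat([a,b,c,w]).as_matrix(); g=np.degrees(np.arctan2(M[1,1],M[0,1]))
    d=M.T@(np.array([x,y,z])-s["tool_pos"])/.12
    print("t",round(s["time"],2),"tcp",s["tool_pos"].round(4),"g",round(g,2),"shift",d.round(3),"turn",round((g-gdeg)/45,3),"f",s["contact_force"].round(1),"w",round(s["gripper_width"],3),"gf",round(s["grasp_force"],1),"tilt",M[2].round(3))
E
python3 -c "
from h import *
to(.5765,.0105,.130,100.4)
"
```

```text
t 3.8 tcp [0.5765 0.0108 0.231 ] g 100.18 shift [ 0.    -0.003  0.841] turn -0.005 f [ 1.2  0.  -0.7] w 1.0 gf 0.0 tilt [ 0.001  0.001 -1.   ]
```

Emit:
servo_tool --motion '[1,0,0,0.45,0,1,0,0,0.83,0,1,0,0,0.83,0,-1,0,0,0.83,0,-1,0,0,0.83,0]'

```text
time: 4.42
tool_pos: [0.578, 0.0101, 0.135]
tool_rot: [0.003, -0.09, 0.996, -0.0]
contact_force: [0.2, -0.4, 1.1]
gripper_width: 0.602
grasp_force: 0.0
```

Emit:
servo_tool --motion '[-1,0,0,0,0,-1,0,0,0,0,-1,0,0,0,0,-1,0,0,0,0]'

```text
time: 4.92
tool_pos: [0.5778, 0.0105, 0.1347]
tool_rot: [0.002, -0.089, 0.996, 0.001]
contact_force: [-0.2, 4.3, 6.6]
gripper_width: 0.457
grasp_force: 60.0
```

Emit:
servo_tool --motion '[-1,0,0,-0.15,0,-1,0,0,-0.35,0,-1,0,0,-0.57,0,-1,0,0,-0.57,0]'

```text
time: 5.42
tool_pos: [0.5778, 0.009, 0.2033]
tool_rot: [0.003, -0.089, 0.996, -0.001]
contact_force: [0.4, -0.4, -4.0]
gripper_width: 0.456
grasp_force: 60.9
```

Emit:
servo_tool --motion '[-1,0.1,-0.14,0,0.15,-1,0.22,-0.3,0,0.33,-1,0.34,-0.46,0,0.52,-1,0.46,-0.62,0,0.7,-1,0.53,-0.71,0,0.74]'

```text
time: 6.05
tool_pos: [0.5276, -0.0864, 0.1985]
tool_rot: [-0.001, 0.2, 0.98, -0.0]
contact_force: [-0.4, 0.0, -2.8]
gripper_width: 0.454
grasp_force: 61.1
```

```bash
python3 -c "
from h import *
to(.4834,-.1788,.2027,34.1)
"
```

```text
t 6.05 tcp [ 0.5276 -0.0864  0.1985] g 66.9 shift [ 0.036 -0.853 -0.034] turn 0.729 f [-0.4  0.  -2.8] w 0.454 gf 61.1 tilt [ 0.002 -0.001 -1.   ]
```

Emit:
servo_tool --motion '[-1,0.01,-0.2,-0.03,0.18,-1,0.02,-0.42,-0.03,0.37,-1,0.03,-0.64,-0.03,0.55,-1,0.036,-0.8,-0.03,0.7,-1,0.036,-0.853,-0.03,0.729]'

```text
time: 6.68
tool_pos: [0.4842, -0.1785, 0.203]
tool_rot: [-0.001, 0.468, 0.884, 0.0]
contact_force: [0.2, 0.8, -3.2]
gripper_width: 0.456
grasp_force: 61.3
```

Emit:
servo_tool --motion '[-1,0,0,0,0,-1,0,0,0,0]'

```text
time: 6.92
tool_pos: [0.485, -0.1774, 0.2035]
tool_rot: [-0.0, 0.467, 0.884, 0.0]
contact_force: [0.9, 0.5, -3.2]
gripper_width: 0.458
grasp_force: 61.4
```

```bash
cat >> h.py <<'E'
def hook(hx,z): # shifts to the hook-frame x on the axis
    to(.5675+.5607*hx,-.303-.828*hx,z,34.1)
def rel(n): # tray in the hand, hook frame
    s=manip.state(); 
    for c in("scene","top"):
        im,d=eyes.grab_frame(c); W=cloud(c,d); best=None
        for g in models.regions_of(c,"tray_"+n):
            m=(cv2.erode(g["mask"].astype(np.uint8),np.ones((2,2)))>0)&(d>0)
            P=W[m]; k=np.linalg.norm(P[:,:2]-s["tool_pos"][:2],axis=1)<.12
            if k.sum()>60: best=P[k]; break
        if best is None: print(c,"none"); continue
        f=fit(n,best,(*s["tool_pos"][:2],-.976),True)[0]; D=f[:2]-[.5675,-.303]
        print(c,n,len(best),"hookx",round(.5607*D[0]-.828*D[1],4),"hooky",round(.828*D[0]+.5607*D[1],4),"yaw err",round(np.degrees(f[2]+.976),1),"z",round(f[3],4))
    return im
E
python3 -c "
from h import *
rel('large')
hook(-.15,.2027)
im,_=eyes.grab_frame('scene')
cv2.imwrite('pics/s1.png',cv2.resize(im[200:400,100:400],None,fx=2.5,fy=2.5)[:,:,::-1])
"
```

```text
scene large 1754 hookx -0.147 hooky 0.0081 yaw err 0.4 z 0.0719
top large 522 hookx -0.1535 hooky 0.0032 yaw err 0.2 z 0.0714
t 7.12 tcp [ 0.485  -0.1776  0.2037] g 34.24 shift [-0.    -0.017  0.008] turn 0.003 f [ 0.4 -0.5 -3.8] w 0.455 gf 61.4 tilt [ 0.  0. -1.]
```

View pics/s1.png

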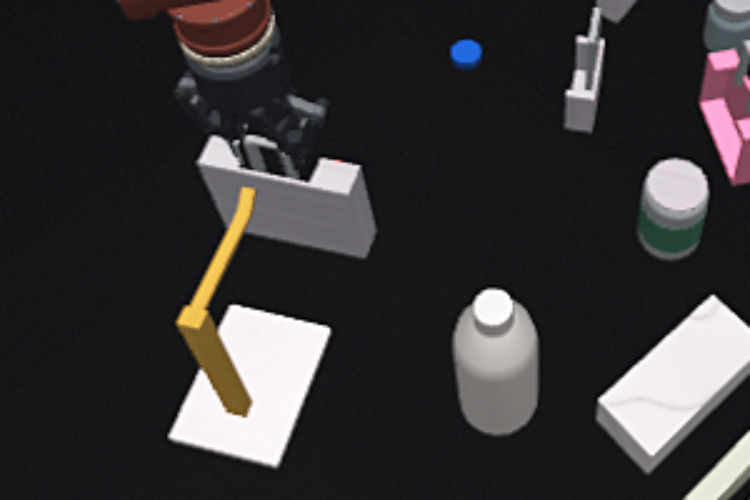

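Emit:
servo_tool --motion '[-1,-0.15,-0.03,0,0,-1,-0.35,-0.03,0,0,-1,-0.55,-0.03,0,0,-1,-0.75,-0.03,0,0,-1,-0.85,-0.03,0,0]'

```text
time: 7.8
tool_pos: [0.5398, -0.2663, 0.2035]
tool_rot: [-0.0, 0.469, 0.883, -0.0]
contact_force: [-0.1, 0.0, -4.0]
gripper_width: 0.454
grasp_force: 61.3
```

```bash
python3 -c "
from h import *
rel('large')
hook(-.014,.178)
"
```

```text
scene large 1739 hookx -0.0467 hooky -0.0004 yaw err 0.2 z 0.0716
top large 662 hookx -0.0498 hooky -0.002 yaw err 0.0 z 0.0705
t 8.0 tcp [ 0.5389 -0.2644  0.2034] g 34.16 shift [-0.284  0.017  0.211] turn 0.001 f [-0.1 -0.  -3.4] w 0.455 gf 61.3 tilt [ 0.001 -0.    -1.   ]
```

Emit:
servo_tool --motion '[-1,-0.12,0.01,0,0,-1,-0.24,0.01,0.05,0,-1,-0.27,0.01,0.12,0,-1,-0.27,0.01,0.18,0,-1,-0.27,0.01,0.2,0]'

```text
time: 8.62
tool_pos: [0.5576, -0.2901, 0.1782]
tool_rot: [-0.001, 0.468, 0.884, 0.0]
contact_force: [-0.5, -0.0, -4.4]
gripper_width: 0.455
grasp_force: 61.3
```

Emit:
servo_tool --motion '[-1,0,0,0.015,0,-1,0,0,0.015,0]'

```text
time: 8.88
tool_pos: [0.5583, -0.2905, 0.178]
tool_rot: [0.0, 0.468, 0.884, 0.0]
contact_force: [0.7, -0.1, -3.8]
gripper_width: 0.455
grasp_force: 61.3
```

```bash
python3 -c "
from h import *
rel('large')
hook(-.014,.178)
"
```

```text
scene large 1376 hookx -0.0162 hooky 0.0054 yaw err 0.3 z 0.0485
top large 617 hookx -0.0183 hooky -0.0 yaw err 0.0 z 0.0457
t 9.07 tcp [ 0.5585 -0.2907  0.1783] g 34.17 shift [-0.011  0.005  0.003] turn 0.002 f [ 0.2  0.2 -3.1] w 0.453 gf 61.3 tilt [-0.001  0.    -1.   ]
```

Emit:
servo_tool --motion '[-1,-0.03,0,0.01,0,-1,-0.03,0,0.02,0,-1,-0.03,0,0.02,0]'

```text
time: 9.45
tool_pos: [0.5607, -0.2941, 0.1766]
tool_rot: [0.001, 0.468, 0.884, -0.0]
contact_force: [-2.4, 0.6, 1.3]
gripper_width: 0.451
grasp_force: 61.9
```

Emit:
servo_tool --motion '[-1,0,0,0.008,0,-1,0,0,0.008,0]'

```text
time: 9.7
tool_pos: [0.5608, -0.2941, 0.1766]
tool_rot: [0.001, 0.468, 0.884, -0.0]
contact_force: [-2.7, 0.8, 5.5]
gripper_width: 0.453
grasp_force: 62.4
```

Emit:
servo_tool --motion '[0.0,0,0,-0.01,0,0.1,0,0,-0.01,0,0.3,0,0,-0.01,0,0.6,0,0,-0.01,0,1,0,0,-0.01,0]'

```text
time: 10.32
tool_pos: [0.5603, -0.2936, 0.1756]
tool_rot: [-0.0, 0.468, 0.884, 0.0]
contact_force: [-1.3, -0.4, -0.4]
gripper_width: 0.981
grasp_force: 0.0
```

Emit:
servo_tool --motion '[1,0,0,-0.1,0,1,0,0,-0.3,0,1,0,0,-0.6,0,1,0,0,-0.8,0]'

```text
time: 10.82
tool_pos: [0.5609, -0.294, 0.2751]
tool_rot: [0.002, 0.468, 0.884, -0.0]
contact_force: [0.4, 0.8, -1.0]
gripper_width: 0.999
grasp_force: 0.0
```

```bash
python3 -c "
from h import *
s=manip.state()
for i in range(2):
  for c in('scene','top'):
    im,d=eyes.grab_frame(c);W=cloud(c,d)
    for g in models.regions_of(c,'tray_large')[:2]:
        m=(cv2.erode(g['mask'].astype(np.uint8),np.ones((2,2)))>0)&(d>0);P=W[m]
        f=fit('large',P,(.562,-.295,-.976),True);D=f[0][:2]-[.5675,-.303];print(c,len(P),'hx',.5607*D[0]-.828*D[1],'hy',.828*D[0]+.5607*D[1],np.degrees(f[0][2]+.976),f[0][3],f[1])
    if i and c=='scene': cv2.imwrite('pics/s2.png',cv2.resize(im[200:400,100:400],None,fx=2.5,fy=2.5)[:,:,::-1])
to(.4369,.3665,.27,103)
"
```

```text
scene 1473 hx -0.011925833702907418 hy 3.400696602245696e-05 0.2296575769658856 0.04529921111182109 0.0005213632694726425
top 799 hx -0.014091252972837847 hy -0.005088224395555749 -0.45282531884536265 0.04339191921626858 0.0009533653191761758
top 378 hx -0.4701733847476166 hy 0.2345376503533838 101.66668197368013 0.0005066231442866592 0.0013128114530089512
scene 1590 hx -0.011936496494151305 hy 0.003996880141725926 0.25036736883656474 0.045092508914087705 0.0005534829447739738
top 794 hx -0.014162523541372799 hy -0.0002574813350003256 -0.05758288598358411 0.04398011512483402 0.0009278525851020671
top 445 hx -0.24483907984061798 hy 0.3894589863162903 -47.01483530497802 -0.019625208903179488 0.0021791817502636868
t 11.22 tcp [ 0.5597 -0.2932  0.2698] g 34.16 shift [5.124 2.24  0.01 ] turn -1.53 f [0.2 1.1 0.4] w 0.998 gf 0.0 tilt [ 0.003 -0.001 -1.   ]
```

View pics/s2.png

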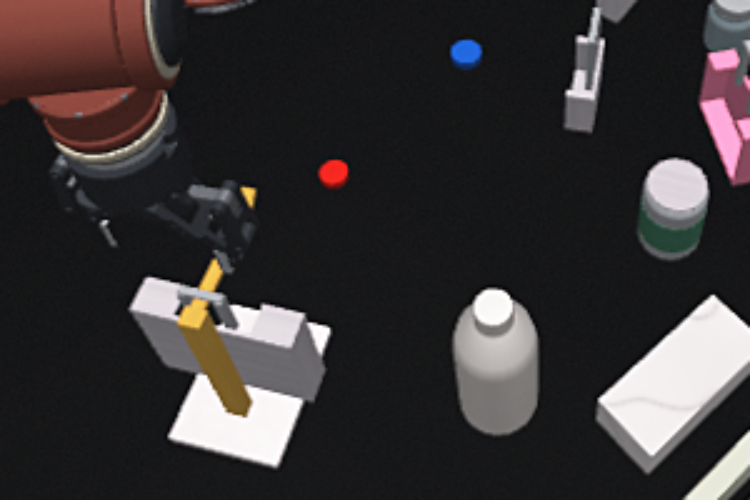

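The large tray hangs straight, its loop on the brass arm near the post, at crop (205,305). Next is the medium.

Emit:
servo_tool --motion '[1,0.43,0.19,0,0,1,0.854,0.373,0,0]'

```text
time: 11.48
tool_pos: [0.539, -0.1826, 0.2702]
tool_rot: [-0.001, 0.469, 0.883, 0.0]
contact_force: [-0.2, 1.0, 0.5]
gripper_width: 0.996
grasp_force: 0.0
```

Emit:
servo_tool --motion '[1,0.43,0.19,0,0,1,0.854,0.373,0,0]'

```text
time: 11.72
tool_pos: [0.5183, -0.072, 0.2705]
tool_rot: [-0.001, 0.468, 0.884, -0.0]
contact_force: [0.6, 0.0, 0.6]
gripper_width: 0.998
grasp_force: 0.0
```

Emit:
servo_tool --motion '[1,0.43,0.19,0,0,1,0.854,0.373,0,0]'

```text
time: 11.98
tool_pos: [0.4978, 0.0379, 0.2707]
tool_rot: [-0.001, 0.468, 0.884, -0.0]
contact_force: [0.7, 0.2, 0.3]
gripper_width: 1.0
grasp_force: 0.0
```

Emit:
servo_tool --motion '[1,0.43,0.19,0,0,1,0.854,0.373,0,0]'

```text
time: 12.22
tool_pos: [0.4772, 0.1477, 0.2708]
tool_rot: [-0.0, 0.468, 0.884, -0.0]
contact_force: [-0.2, 0.4, 0.6]
gripper_width: 1.001
grasp_force: 0.0
```

Emit:
servo_tool --motion '[1,0.43,0.19,0,0,1,0.854,0.373,0,0]'

```text
time: 12.48
tool_pos: [0.4567, 0.2577, 0.2707]
tool_rot: [-0.0, 0.468, 0.884, -0.001]
contact_force: [0.6, -0.4, -0.2]
gripper_width: 1.002
grasp_force: 0.0
```

Emit:
servo_tool --motion '[1,0.43,0.19,0,-0.23,1,0.854,0.373,0,-0.45,1,0.854,0.373,0,-0.68,1,0.854,0.373,0,-0.765]'

```text
time: 12.98
tool_pos: [0.4363, 0.3666, 0.2703]
tool_rot: [-0.001, 0.183, 0.983, -0.001]
contact_force: [0.5, 0.1, -0.2]
gripper_width: 1.0
grasp_force: 0.0
```

Emit:
servo_tool --motion '[1,0,0,0,-0.23,1,0,0,0,-0.45,1,0,0,0,-0.68,1,0,0,0,-0.765,1,0,0,0,-0.765]'

```text
time: 13.6
tool_pos: [0.4369, 0.3657, 0.2706]
tool_rot: [-0.001, -0.113, 0.994, -0.0]
contact_force: [-0.3, 0.1, -0.3]
gripper_width: 1.002
grasp_force: 0.0
```

```bash
python3 -c "
from h import *
to(.4369,.3665,.115,103)
"
```

```text
t 13.6 tcp [0.4369 0.3657 0.2706] g 102.97 shift [-0.004  0.007  1.297] turn -0.001 f [-0.3  0.1 -0.3] w 1.002 gf 0.0 tilt [ 0.002 -0.001 -1.   ]
```

Emit:
servo_tool --motion '[1,0,0,0.45,0,1,0,0,0.9,0]'

```text
time: 13.85
tool_pos: [0.4375, 0.3662, 0.1629]
tool_rot: [0.001, -0.113, 0.994, 0.0]
contact_force: [0.4, 0.5, -0.2]
gripper_width: 1.0
grasp_force: 0.0
```

Emit:
servo_tool --motion '[1,0,0.007,0.355,0,1,0,0.007,0.355,0,-1,0,0.007,0.355,0,-1,0,0.007,0.355,0,-1,0,0.007,0.355,0]'

```text
time: 14.48
tool_pos: [0.4386, 0.3682, 0.1244]
tool_rot: [0.002, -0.113, 0.994, 0.002]
contact_force: [-1.1, 1.3, 4.8]
gripper_width: 0.519
grasp_force: 61.6
```

Emit:
servo_tool --motion '[-1,0,0,0,0,-1,0,0,0,0,-1,0,0,0,0]'

```text
time: 14.85
tool_pos: [0.4387, 0.3682, 0.1244]
tool_rot: [0.002, -0.113, 0.994, 0.001]
contact_force: [-1.3, 1.9, 6.2]
gripper_width: 0.522
grasp_force: 61.7
```

```bash
python3 -c "
from h import *
to(.4369,.3665,.206,103)
hook(-.15,.206)
"
```

```text
t 14.85 tcp [0.4387 0.3682 0.1244] g 103.02 shift [ 0.014 -0.009 -0.68 ] turn 0.0 f [-1.3  1.9  6.2] w 0.522 gf 61.7 tilt [-0.005  0.002 -1.   ]
t 14.85 tcp [0.4387 0.3682 0.1244] g 103.02 shift [ 0.66  -4.523 -0.694] turn 1.532 f [-1.3  1.9  6.2] w 0.522 gf 61.7 tilt [-0.005  0.002 -1.   ]
```

Emit:
servo_tool --motion '[-1,0,0,-0.15,0,-1,0,0,-0.4,0,-1,0,0,-0.7,0,-1,0,0,-0.95,0]'

```text
time: 15.35
tool_pos: [0.437, 0.3666, 0.2374]
tool_rot: [0.0, -0.113, 0.994, 0.0]
contact_force: [0.3, 1.0, -1.5]
gripper_width: 0.524
grasp_force: 61.6
```

Emit:
servo_tool --motion '[-1,0.02,-0.12,-0.22,0,-1,0.06,-0.34,-0.42,0,-1,0.1,-0.58,-0.42,0,-1,0.13,-0.82,-0.42,0]'

```text
time: 15.85
tool_pos: [0.4438, 0.2664, 0.2868]
tool_rot: [0.001, -0.113, 0.994, -0.0]
contact_force: [-0.2, -1.3, -2.0]
gripper_width: 0.528
grasp_force: 61.7
```

Emit:
servo_tool --motion '[-1,0.04,-0.3,0,0,-1,0.08,-0.6,0,0,-1,0.13,-0.9,0,0]'

```text
time: 16.23
tool_pos: [0.4528, 0.1573, 0.2861]
tool_rot: [0.0, -0.113, 0.994, -0.0]
contact_force: [0.9, -0.7, -1.1]
gripper_width: 0.522
grasp_force: 61.7
```

Emit:
servo_tool --motion '[-1,0.04,-0.3,0,0,-1,0.08,-0.6,0,0,-1,0.13,-0.9,0,0]'

```text
time: 16.6
tool_pos: [0.4618, 0.0486, 0.2862]
tool_rot: [0.0, -0.113, 0.994, -0.0]
contact_force: [0.6, 0.1, -1.5]
gripper_width: 0.524
grasp_force: 61.7
```

Emit:
servo_tool --motion '[-1,0.04,-0.3,0,0.15,-1,0.08,-0.6,0,0.35,-1,0.13,-0.8,0,0.55,-1,0.13,-0.9,0,0.7,-1,0.13,-0.9,0,0.766]'

```text
time: 17.23
tool_pos: [0.471, -0.0598, 0.286]
tool_rot: [-0.0, 0.188, 0.982, -0.0]
contact_force: [-0.2, 0.4, -1.4]
gripper_width: 0.523
grasp_force: 61.7
```

```bash
python3 -c "
from h import *
hook(-.155,.212)
"
```

```text
t 17.23 tcp [ 0.471  -0.0598  0.286 ] g 68.32 shift [-0.428 -0.859  0.617] turn 0.76 f [-0.2  0.4 -1.4] w 0.523 gf 61.7 tilt [ 0. -0. -1.]
```

Emit:
servo_tool --motion '[-1,-0.08,-0.15,0.1,0.2,-1,-0.18,-0.37,0.25,0.42,-1,-0.28,-0.57,0.4,0.62,-1,-0.37,-0.75,0.53,0.76,-1,-0.428,-0.859,0.6,0.76]'

```text
time: 17.85
tool_pos: [0.4809, -0.1743, 0.213]
tool_rot: [-0.001, 0.467, 0.884, -0.0]
contact_force: [0.7, 0.2, -1.9]
gripper_width: 0.528
grasp_force: 61.8
```

Emit:
servo_tool --motion '[-1,0,0,0,0,-1,0,0,0,0]'

```text
time: 18.1
tool_pos: [0.4818, -0.1731, 0.2145]
tool_rot: [0.0, 0.466, 0.885, 0.0]
contact_force: [-0.1, 1.1, -1.9]
gripper_width: 0.525
grasp_force: 61.8
```

```bash
python3 -c "
from h import *
rel('medium')
hook(-.07,.212)
"
```

```text
scene medium 1103 hookx -0.1574 hooky 0.003 yaw err 0.2 z 0.0919
top medium 324 hookx -0.1618 hooky 0.0342 yaw err 19.0 z 0.0904
t 18.3 tcp [ 0.4818 -0.1731  0.2143] g 34.42 shift [-0.714 -0.019  0.02 ] turn 0.007 f [-0.7  0.7 -1. ] w 0.525 gf 61.8 tilt [-0.001  0.001 -1.   ]
```

Emit:
servo_tool --motion '[-1,-0.12,-0.01,0,0,-1,-0.3,-0.02,0,0,-1,-0.48,-0.02,0,0,-1,-0.64,-0.02,0,0,-1,-0.714,-0.02,0,0]'

```text
time: 18.92
tool_pos: [0.5285, -0.2469, 0.2134]
tool_rot: [-0.0, 0.467, 0.884, -0.0]
contact_force: [-0.8, 0.9, -1.7]
gripper_width: 0.523
grasp_force: 61.8
```

Emit:
servo_tool --motion '[-1,0,0,0.06,0,-1,0,0,0.14,0,-1,0,0,0.22,0,-1,0,0,0.245,0,-1,0,0,0.245,0]'

```text
time: 19.55
tool_pos: [0.5276, -0.2453, 0.1837]
tool_rot: [-0.0, 0.467, 0.884, 0.0]
contact_force: [0.0, -0.3, -1.5]
gripper_width: 0.526
grasp_force: 61.8
```

```bash
python3 -c "
from h import *
rel('medium')
hook(-.0245,.185)
"
```

```text
scene medium 848 hookx -0.0719 hooky 0.0005 yaw err 0.1 z 0.0615
top medium 421 hookx -0.0699 hooky 0.0005 yaw err 6.2 z 0.0609
t 19.75 tcp [ 0.5281 -0.2458  0.1848] g 34.35 shift [-0.375  0.003 -0.002] turn 0.006 f [ 0.5  0.5 -2. ] w 0.524 gf 61.8 tilt [-0.001  0.    -1.   ]
```

Aligned; I'll push it into the large tray's hollow and lower it.

Emit:
servo_tool --motion '[-1,-0.08,0,0,0,-1,-0.18,0,0,0,-1,-0.28,0,0,0,-1,-0.36,0,0,0,-1,-0.375,0,0,0]'

```text
time: 20.38
tool_pos: [0.5535, -0.2835, 0.184]
tool_rot: [-0.0, 0.467, 0.884, 0.0]
contact_force: [0.2, -0.3, -1.0]
gripper_width: 0.526
grasp_force: 61.8
```

Emit:
servo_tool --motion '[-1,0,0,0.01,0,-1,0,0,0.02,0,-1,0,0,0.025,0,-1,0,0,0.025,0]'

```text
time: 20.88
tool_pos: [0.5531, -0.2826, 0.1812]
tool_rot: [-0.0, 0.467, 0.884, 0.0]
contact_force: [0.5, -0.1, -1.9]
gripper_width: 0.524
grasp_force: 61.8
```

```bash
cat > v.py <<'E'
from h import *
import sys
for n in sys.argv[1].split(","): print(n); im=rel(n)
hook(-.0245,.180)
E
python3 v.py medium,large
```

```text
medium
scene medium 113 hookx -0.0268 hooky 0.0005 yaw err 0.5 z 0.0581
top medium 407 hookx -0.0287 hooky -0.0005 yaw err 0.9 z 0.0579
large
scene large 1463 hookx -0.0119 hooky 0.0001 yaw err 0.2 z 0.0469
top large 169 hookx -0.0695 hooky 0.0517 yaw err 98.8 z 0.0436
t 21.27 tcp [ 0.5532 -0.2828  0.1812] g 34.35 shift [-0.002  0.004  0.01 ] turn 0.005 f [-0.1 -0.1 -1.4] w 0.526 gf 61.8 tilt [-0.  0. -1.]
```

Emit:
servo_tool --motion '[-1,-0.02,0,0.01,0,-1,-0.02,0,0.02,0,-1,-0.02,0,0.02,0]'

```text
time: 21.65
tool_pos: [0.5549, -0.2849, 0.1808]
tool_rot: [0.0, 0.467, 0.884, 0.0]
contact_force: [-3.8, 2.8, 5.5]
gripper_width: 0.522
grasp_force: 62.9
```

Emit:
servo_tool --motion '[-1,0,0,0.01,0,-1,0,0,0.01,0]'

```text
time: 21.9
tool_pos: [0.555, -0.2849, 0.1807]
tool_rot: [0.001, 0.467, 0.884, -0.0]
contact_force: [-7.1, 4.3, 9.9]
gripper_width: 0.528
grasp_force: 63.3
```

Emit:
servo_tool --motion '[-1,0.01,0,-0.02,0,-1,0.01,0,-0.02,0]'

```text
time: 22.15
tool_pos: [0.5544, -0.2842, 0.1809]
tool_rot: [0.001, 0.467, 0.884, -0.0]
contact_force: [-1.0, 0.0, 4.1]
gripper_width: 0.528
grasp_force: 62.3
```

```bash
python3 v.py medium,large
```

```text
medium
scene none
top medium 391 hookx -0.0276 hooky 0.0266 yaw err 5.1 z 0.0567
large
scene large 1690 hookx -0.0119 hooky 0.0 yaw err 0.3 z 0.0441
top large 186 hookx -0.0143 hooky -0.0059 yaw err 0.4 z 0.0444
t 22.55 tcp [ 0.5544 -0.2842  0.1808] g 34.35 shift [0.013 0.003 0.007] turn 0.005 f [ 0.1 -0.3  5.9] w 0.522 gf 62.3 tilt [-0.002  0.001 -1.   ]
```

Emit:
servo_tool --motion '[0.15,0,0,-0.01,0,0.25,0,0,-0.01,0,0.4,0,0,-0.01,0,0.7,0,0,-0.01,0,1,0,0,-0.01,0]'

```text
time: 23.18
tool_pos: [0.5539, -0.2838, 0.181]
tool_rot: [-0.0, 0.467, 0.884, 0.0]
contact_force: [-1.0, 0.3, -0.3]
gripper_width: 0.997
grasp_force: 0.0
```

Emit:
servo_tool --motion '[1,0,0,-0.1,0,1,0,0,-0.3,0,1,0,0,-0.6,0,1,0,0,-0.8,0]'

```text
time: 23.68
tool_pos: [0.5545, -0.2842, 0.2805]
tool_rot: [0.002, 0.467, 0.884, -0.0]
contact_force: [-0.5, 0.2, -0.1]
gripper_width: 1.005
grasp_force: 0.0
```

```bash
python3 v.py medium,large; python3 -c "
from h import *
im,_=eyes.grab_frame('scene')
cv2.imwrite('pics/s3.png',cv2.resize(im[200:400,100:400],None,fx=2.5,fy=2.5)[:,:,::-1])
x=np.array([.5246,.1989]);Ps=[]
for c in('scene','top'):
    P,_=obs(c,'tray_small',x)
    if P is not None: P=P[P[:,2]>.01]; print(fit('small',P,(*x,.68)))
to(.5246,.1989,.275,128.8)
"
```

```text
medium
scene medium 149 hookx -0.0224 hooky 0.0007 yaw err 6.8 z 0.0637
top medium 642 hookx -0.0265 hooky -0.0004 yaw err -0.2 z 0.0572
large
scene large 1711 hookx -0.0119 hooky 0.0001 yaw err 0.3 z 0.0443
top large 163 hookx -0.0138 hooky -0.006 yaw err 0.3 z 0.0436
t 24.07 tcp [ 0.5533 -0.2834  0.2752] g 34.35 shift [0.    0.007 0.793] turn 0.005 f [ 0.2 -0.   0.1] w 0.999 gf 0.0 tilt [ 0.003 -0.001 -1.   ]
(array([0.52532434, 0.19916566, 0.67422564]), np.float64(0.0008613021726852042))
(array([0.5248091 , 0.19818114, 0.66955455]), np.float64(0.0004577474009643983))
t 24.32 tcp [ 0.5538 -0.2837  0.2765] g 34.34 shift [3.458 2.068 0.015] turn -2.099 f [0.2 0.5 0.5] w 1.0 gf 0.0 tilt [ 0.001 -0.    -1.   ]
```

View pics/s3.png

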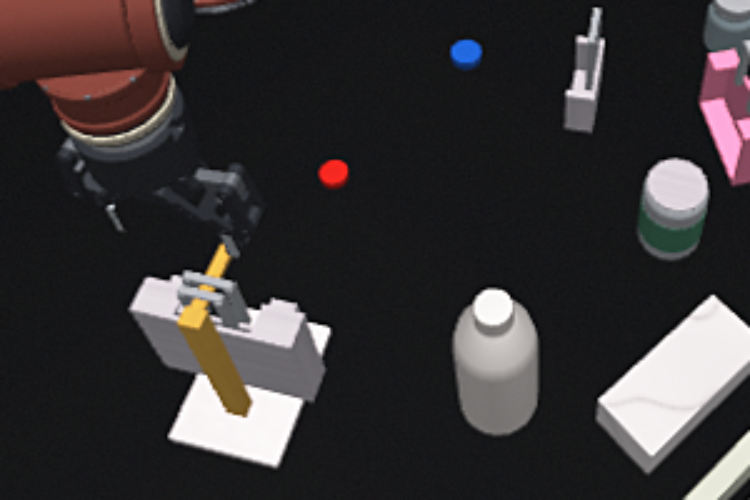

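The medium is nested in front of the large, with both loops on the arm near crop (205,290). The small is next.

Emit:
servo_tool --motion '[1,0.43,0.26,0,0,1,0.865,0.517,0,0]'

```text
time: 24.58
tool_pos: [0.5463, -0.1622, 0.2769]
tool_rot: [-0.0, 0.468, 0.884, 0.0]
contact_force: [0.8, 0.3, -0.3]
gripper_width: 1.005
grasp_force: 0.0
```

Emit:
servo_tool --motion '[1,0.43,0.26,0,0,1,0.865,0.517,0,0]'

```text
time: 24.82
tool_pos: [0.5389, -0.0406, 0.2772]
tool_rot: [0.0, 0.467, 0.884, 0.0]
contact_force: [0.0, 0.4, -0.2]
gripper_width: 1.002
grasp_force: 0.0
```

Emit:
servo_tool --motion '[1,0.43,0.26,0,0,1,0.865,0.517,0,0]'

```text
time: 25.08
tool_pos: [0.5315, 0.0802, 0.2773]
tool_rot: [0.0, 0.467, 0.884, 0.0]
contact_force: [0.7, 0.3, -0.7]
gripper_width: 1.001
grasp_force: 0.0
```

Emit:
servo_tool --motion '[1,0.43,0.26,0,-0.23,1,0.865,0.517,0,-0.46,1,0.865,0.517,0,-0.7,1,0.865,0.517,0,-0.7]'

```text
time: 25.58
tool_pos: [0.5243, 0.1998, 0.277]
tool_rot: [-0.0, 0.21, 0.978, -0.0]
contact_force: [0.7, -1.0, -0.7]
gripper_width: 1.004
grasp_force: 0.0
```

Emit:
servo_tool --motion '[1,0,0,0,-0.23,1,0,0,0,-0.46,1,0,0,0,-0.7,1,0,0,0,-0.7]'

```text
time: 26.08
tool_pos: [0.5248, 0.1981, 0.2772]
tool_rot: [0.0, -0.061, 0.998, -0.0]
contact_force: [0.5, 0.8, 0.8]
gripper_width: 1.003
grasp_force: 0.0
```

Emit:
servo_tool --motion '[1,0,0,0,-0.23,1,0,0,0,-0.46,1,0,0,0,-0.69,1,0,0,0,-0.69]'

```text
time: 26.58
tool_pos: [0.5247, 0.1986, 0.2772]
tool_rot: [0.0, -0.326, 0.945, -0.0]
contact_force: [0.5, -1.3, 0.6]
gripper_width: 1.001
grasp_force: 0.0
```

```bash
python3 -c "
from h import *
to(.525,.1987,.106,128.5)
"
```

```text
t 26.57 tcp [0.5247 0.1986 0.2772] g 128.01 shift [-3.000e-03 -1.000e-03  1.427e+00] turn -0.011 f [ 0.5 -1.3  0.6] w 1.001 gf 0.0 tilt [-0. -0. -1.]
```

Emit:
servo_tool --motion '[1,0,0,0.45,-0.01,1,0,0,0.9,-0.01]'

```text
time: 26.82
tool_pos: [0.5253, 0.1989, 0.169]
tool_rot: [0.001, -0.329, 0.944, -0.0]
contact_force: [-0.6, -0.2, -0.4]
gripper_width: 0.997
grasp_force: 0.0
```

Emit:
servo_tool --motion '[1,0,0,0.3,0,1,0,0,0.51,0,1,0,0,0.51,0,-1,0,0,0.51,0,-1,0,0,0.51,0]'

```text
time: 27.45
tool_pos: [0.5258, 0.1994, 0.1101]
tool_rot: [0.002, -0.332, 0.943, -0.0]
contact_force: [-0.0, -0.2, 9.1]
gripper_width: 0.603
grasp_force: 14.4
```

Emit:
servo_tool --motion '[-1,0,0,0,0,-1,0,0,0,0,-1,0,0,0,0,-1,0,0,0,0]'

```text
time: 27.95
tool_pos: [0.5259, 0.1997, 0.1104]
tool_rot: [0.002, -0.332, 0.943, 0.0]
contact_force: [-0.8, 1.2, 7.2]
gripper_width: 0.593
grasp_force: 63.0
```

```bash
python3 -c "
from h import *
hook(-.155,.208)
"
```

```text
t 27.95 tcp [0.5259 0.1997 0.1104] g 128.82 shift [ 2.247 -2.194 -0.819] turn 2.105 f [-0.8  1.2  7.2] w 0.593 gf 63.0 tilt [-0.004 -0.001 -1.   ]
```

Emit:
servo_tool --motion '[-1,0,0,-0.15,0,-1,0,0,-0.4,0,-1,0,0,-0.7,0,-1,0,0,-0.87,0]'

```text
time: 28.45
tool_pos: [0.5253, 0.1991, 0.2153]
tool_rot: [0.002, -0.332, 0.943, -0.0]
contact_force: [0.7, -0.2, -1.0]
gripper_width: 0.594
grasp_force: 62.7
```

Emit:
servo_tool --motion '[-1,0.12,-0.12,0,0.15,-1,0.3,-0.3,0,0.35,-1,0.5,-0.5,0,0.58,-1,0.7,-0.7,0,0.8,-1,0.9,-0.88,0,1]'

```text
time: 29.08
tool_pos: [0.5061, 0.0479, 0.2121]
tool_rot: [-0.0, 0.056, 0.998, -0.0]
contact_force: [0.9, 0.4, -1.1]
gripper_width: 0.595
grasp_force: 62.6
```

```bash
python3 -c "
from h import *
hook(-.155,.214)
"
```

```text
t 29.07 tcp [0.5061 0.0479 0.2121] g 83.53 shift [ 0.002 -1.867 -0.015] turn 1.098 f [ 0.9  0.4 -1.1] w 0.595 gf 62.6 tilt [ 0.001 -0.    -1.   ]
```

Emit:
servo_tool --motion '[-1,0,-0.18,-0.01,0.2,-1,0,-0.38,-0.01,0.42,-1,0,-0.58,-0.01,0.65,-1,0,-0.78,-0.01,0.85,-1,0,-0.93,-0.01,1]'

```text
time: 29.7
tool_pos: [0.4941, -0.0628, 0.2133]
tool_rot: [-0.0, 0.434, 0.901, -0.0]
contact_force: [-0.9, -1.3, -1.7]
gripper_width: 0.595
grasp_force: 62.7
```

```bash
python3 -c "
from h import *
hook(-.155,.214)
"
```

```text
t 29.7 tcp [ 0.4941 -0.0628  0.2133] g 38.57 shift [-0.658 -0.669 -0.005] turn 0.099 f [-0.9 -1.3 -1.7] w 0.595 gf 62.7 tilt [ 0.001 -0.001 -1.   ]
```

Emit:
servo_tool --motion '[-1,-0.15,-0.15,0,0.05,-1,-0.33,-0.33,0,0.1,-1,-0.5,-0.5,0,0.1,-1,-0.62,-0.63,0,0.1,-1,-0.658,-0.669,0,0.1]'

```text
time: 30.32
tool_pos: [0.4812, -0.1746, 0.2133]
tool_rot: [-0.0, 0.468, 0.884, -0.0]
contact_force: [0.3, 0.3, 0.0]
gripper_width: 0.591
grasp_force: 62.7
```

Emit:
servo_tool --motion '[-1,0,0,0,0,-1,0,0,0,0]'

```text
time: 30.58
tool_pos: [0.4817, -0.173, 0.2135]
tool_rot: [-0.0, 0.466, 0.885, 0.0]
contact_force: [0.5, 0.4, -1.0]
gripper_width: 0.596
grasp_force: 62.7
```

```bash
python3 -c "
from h import *
rel('small')
hook(-.075,.214)
"
```

```text
scene small 760 hookx -0.1556 hooky 0.0037 yaw err -0.4 z 0.1043
top small 213 hookx -0.1584 hooky 0.0012 yaw err -0.7 z 0.105
t 30.77 tcp [ 0.4818 -0.1732  0.2136] g 34.39 shift [-0.671 -0.019 -0.004] turn 0.007 f [-0.3  0.2 -2. ] w 0.596 gf 62.7 tilt [ 0.  0. -1.]
```

Emit:
servo_tool --motion '[-1,-0.12,-0.01,0,0,-1,-0.3,-0.02,0,0,-1,-0.48,-0.02,0,0,-1,-0.62,-0.02,0,0,-1,-0.67,-0.02,0,0]'

```text
time: 31.4
tool_pos: [0.5255, -0.2425, 0.2133]
tool_rot: [-0.0, 0.467, 0.884, 0.0]
contact_force: [-0.1, -0.5, -1.1]
gripper_width: 0.59
grasp_force: 62.7
```

Emit:
servo_tool --motion '[-1,0,0,0.06,0,-1,0,0,0.14,0,-1,0,0,0.21,0,-1,0,0,0.24,0,-1,0,0,0.24,0]'

```text
time: 32.02
tool_pos: [0.5248, -0.2412, 0.1843]
tool_rot: [-0.0, 0.467, 0.884, 0.0]
contact_force: [0.4, 0.1, -1.2]
gripper_width: 0.592
grasp_force: 62.7
```

```bash
python3 -c "
from h import *
rel('small')
hook(-.038,.1845)
"
```

```text
scene small 492 hookx -0.075 hooky 0.0054 yaw err -0.9 z 0.077
top small 256 hookx -0.0776 hooky -0.0 yaw err -4.6 z 0.0755
t 32.23 tcp [ 0.5253 -0.2416  0.1853] g 34.35 shift [-0.304  0.003  0.007] turn 0.006 f [-0.7  0.7 -1.4] w 0.596 gf 62.7 tilt [-0.001  0.    -1.   ]
```

Emit:
servo_tool --motion '[-1,-0.08,0,0,0,-1,-0.17,0,0,0,-1,-0.25,0,0,0,-1,-0.3,0,0,0,-1,-0.304,0,0,0]'

```text
time: 32.85
tool_pos: [0.5458, -0.272, 0.1846]
tool_rot: [-0.0, 0.467, 0.884, 0.0]
contact_force: [-0.1, 0.4, -1.3]
gripper_width: 0.595
grasp_force: 62.7
```

Emit:
servo_tool --motion '[-1,0,0,0.01,0,-1,0,0,0.02,0,-1,0,0,0.025,0,-1,0,0,0.025,0]'

```text
time: 33.35
tool_pos: [0.5456, -0.2715, 0.1817]
tool_rot: [-0.0, 0.467, 0.884, 0.0]
contact_force: [-0.4, 0.1, -0.6]
gripper_width: 0.6
grasp_force: 62.7
```

Emit:
servo_tool --motion '[-1,0,0,0.008,0,-1,0,0,0.008,0]'

```text
time: 33.6
tool_pos: [0.5457, -0.2716, 0.1809]
tool_rot: [0.0, 0.467, 0.884, 0.0]
contact_force: [-0.3, 0.4, -1.4]
gripper_width: 0.593
grasp_force: 62.7
```

```bash
python3 v.py small,medium,large
```

```text
small
scene none
top small 252 hookx -0.0384 hooky -0.001 yaw err -4.5 z 0.0707
medium
scene medium 202 hookx -0.0247 hooky 0.0003 yaw err 0.5 z 0.0579
top none
large
scene large 1586 hookx -0.0119 hooky 0.0001 yaw err 0.3 z 0.0442
top large 141 hookx -0.068 hooky 0.0476 yaw err 103.8 z 0.0441
t 34.2 tcp [ 0.5457 -0.2716  0.1809] g 34.35 shift [-0.114  0.003  0.007] turn 0.006 f [-0.   0.2 -0.3] w 0.591 gf 62.7 tilt [-0.  0. -1.]
```

Emit:
servo_tool --motion '[-1,0,0,0.008,0,-1,0,0,0.008,0]'

```text
time: 34.45
tool_pos: [0.5458, -0.2717, 0.1807]
tool_rot: [0.0, 0.467, 0.884, -0.0]
contact_force: [-1.9, 1.5, 4.1]
gripper_width: 0.596
grasp_force: 63.2
```

Emit:
servo_tool --motion '[-1,0,0,0.006,0,-1,0,0,0.006,0]'

```text
time: 34.7
tool_pos: [0.5458, -0.2717, 0.1806]
tool_rot: [0.0, 0.467, 0.884, -0.0]
contact_force: [-3.3, 2.4, 6.5]
gripper_width: 0.595
grasp_force: 63.6
```

Emit:
servo_tool --motion '[-1,0.01,0,-0.008,0,-1,0.01,0,-0.008,0]'

```text
time: 34.95
tool_pos: [0.5454, -0.2711, 0.1807]
tool_rot: [0.001, 0.467, 0.884, -0.0]
contact_force: [-0.3, -1.1, 4.2]
gripper_width: 0.597
grasp_force: 63.1
```

Emit:
servo_tool --motion '[0.25,0,0,-0.01,0,0.35,0,0,-0.01,0,0.5,0,0,-0.01,0,0.7,0,0,-0.01,0,1,0,0,-0.01,0]'

```text
time: 35.58
tool_pos: [0.5449, -0.2706, 0.1811]
tool_rot: [-0.0, 0.467, 0.884, 0.0]
contact_force: [0.1, 0.6, 0.2]
gripper_width: 0.998
grasp_force: 0.0
```

Emit:
servo_tool --motion '[1,0,0,-0.1,0,1,0,0,-0.3,0,1,0,0,-0.6,0,1,0,0,-0.9,0]'

```text
time: 36.08
tool_pos: [0.545, -0.2706, 0.2913]
tool_rot: [0.0, 0.467, 0.884, -0.0]
contact_force: [0.9, -0.1, -0.7]
gripper_width: 1.0
grasp_force: 0.0
```

Emit:
servo_tool --motion '[1,0.2,0,-0.2,0,1,0.6,0,-0.3,0,1,1,0,-0.3,0,1,1,0.5,-0.3,0,1,1,0.5,-0.3,0]'

```text
time: 36.7
tool_pos: [0.5277, -0.1354, 0.326]
tool_rot: [0.001, 0.465, 0.885, 0.0]
contact_force: [-0.4, 0.6, -0.1]
gripper_width: 1.001
grasp_force: 0.0
```

```bash
cat > v2.py <<'E'
from h import *
T=[]
for c in("scene","top"):
    im,d=eyes.grab_frame(c);W=cloud(c,d)
    r=(slice(230,390),slice(120,320)) if c=="scene" else (slice(130,260),slice(370,530))
    T.append(cv2.resize(im[r],(560,448) if c=="scene" else (551,448)))
    for n in("small","medium","large"):
        for g in models.regions_of(c,"tray_"+n):
            m=(cv2.erode(g["mask"].astype(np.uint8),np.ones((2,2)))>0)&(d>0);P=W[m]
            if len(P)<50 or np.linalg.norm(np.median(P,0)[:2]-[.55,-.28])>.08: continue
            f=fit(n,P,(.55,-.275,-.976),True);D=f[0][:2]-[.5675,-.303];print(c,n,len(P),'hx',round(.5607*D[0]-.828*D[1],4),'hy',round(.828*D[0]+.5607*D[1],4),'yaw',round(np.degrees(f[0][2]+.976),1),'z',round(f[0][3],4),round(f[1],4)); break
cv2.imwrite("pics/fin.png",cv2.resize(np.hstack([x[:,:551] for x in T]),(800,325))[:,:,::-1])
to(.5,0,.3,34)
E
python3 v2.py
```

```text
scene small 130 hx -0.039 hy 0.0001 yaw -1.3 z 0.0717 0.0005
scene medium 140 hx -0.0247 hy 0.0007 yaw -0.7 z 0.0575 0.0005
scene large 1461 hx -0.0119 hy 0.0001 yaw 0.2 z 0.045 0.0005
t 37.1 tcp [ 0.5266 -0.1384  0.3255] g 34.27 shift [1.078 0.466 0.212] turn 0.006 f [ 0.3  0.1 -0.3] w 1.0 gf 0.0 tilt [-0.  0. -1.]
```

View pics/fin.png

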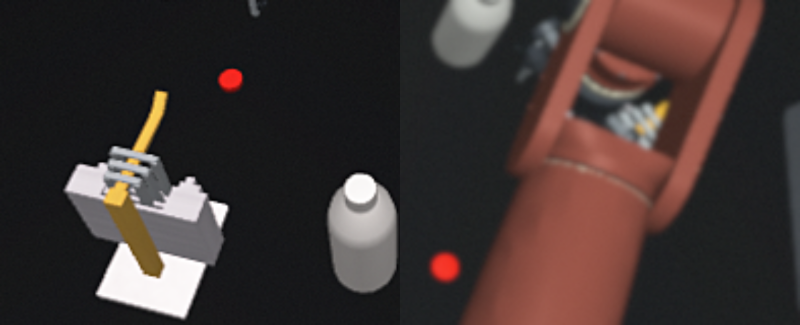

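The final view shows all three loops on the arm at (130,165), nested, straight and level. I'll let them settle briefly and hand in.

Emit:
servo_tool --motion '[1,0,0,0,0,1,0,0,0,0,1,0,0,0,0,1,0,0,0,0,1,0,0,0,0]'

```text
time: 37.72
tool_pos: [0.5268, -0.1376, 0.3253]
tool_rot: [-0.0, 0.467, 0.884, 0.0]
contact_force: [-0.3, -0.3, -0.3]
gripper_width: 0.995
grasp_force: 0.0
```

```bash
python3 -c "
from h import *
print(job_done())"
```

```text
the job is handed in; nothing more can be done
None
```

I hung the large, medium and small trays on the brass hook in that order, nested, straight and level with their open sides towards the tip, and handed the job in at about 38 s; it returned no verdict.

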